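# Fit the battery door on a prototype housing

### The arm

A 7-joint arm with a two-finger parallel gripper is mounted at the origin on the work surface. World frame = base frame: x ahead of the robot, y to its left, z up, the work surface at z = 0. Lengths are in m, angles in rad, forces in N, time in s.
With the tool pointing down it reaches from about 0.425 to 0.875 m from the base axis. Payload 4.7 kg.
Tool frame: the origin (TCP) lies at the very end of the fingers, on their centre line; the grasp point (between the pads) lies 19 mm behind it (pinch_z is the distance from the TCP to the grasp point, in m); z points along the fingers, y is the direction in which the jaws open and shut (so a half turn about z gives the same grasp; the last joint's range is limited). The gripper opens to 85 mm and grips with 20 to 120 N. Pads are 22 mm wide; open, the fingers measure 114 mm over their backs; the gripper's body (76 mm by 85 mm) begins 54 mm behind the grasp point. The pads swing forward as they close: fully open they stand 13 mm farther back than shut.
Start: joints at [-1.112, 0.321, -0.07, 1.45, 0.023, 1.371, -0.057], TCP at [0.28, 0.587, 0.231] pointing down, gripper open.
Joint ranges: [-2.86, 2.86], [-0.3, 2.09], [-1.38, 1.24], [0.06, 2.45], [-1.56, 4.7], [0.09, 2.05], [-2.69, 2.69]. Speed limits (rad/s): [2.57, 2.57, 3.14, 3.14, 3.14, 3.14, 3.14].

### API

Orientations are given as a 3x3 rotation matrix whose columns are the frame's x, y, z axes.
In Python, from cell import * gives the robot as it stands. The module is installed in compiled form; this text tells all that it offers. Calls block until the motion is done:
- movep(position, orientation): joint-space move of the TCP to a pose.
- move_linear(position, max_speed=0.15, rot=None, contact_N=None): straight line of the TCP; rot=None keeps the orientation; max_speed is the mean speed in m/s. With contact_N (N) it stops when the force on the tool has changed by that much, and returns True; else False.
- movej(angles): joint-space move.
- let_go() and grab(strength=None): open the fingers fully, or close them until they stop; strength is the grip in N (None keeps the last).
- sleep(seconds).
- solve_ik(position, orientation): joint angles nearest the present ones, or None.
- observe(): the state.
- snapshot(name): name is "scene" or "top" or "wrist"; returns a dict with "frame" (480x640x3 uint8, red, green, blue), "depth" (480x640 float32, m along the optical axis (not along the pixel's ray), 0 where there is no reading), "fx", "fy", "cx", "cy" (pixels), "cam_to_world" (4x4, takes a point from camera to world coordinates). Camera axes: x right, y up, looking along -z (the intrinsics and any distortion apply to the point x, -y, -z); pixel columns grow to the right and rows downward; lengths in m; the calibration is good to about 2 mm. A picture is of the moment at which its call begins.
A pose or a line that the arm cannot do raises Unreachable and nothing moves.
- sign_off(): hands the job in, once; it reports no verdict.
Trained networks look in the newest picture that a camera, given by its name, has taken for a name from the list of things; names that differ only in an ending like _2 or _b are one class to them, and where a whole thing is asked for, a point or a joint stands for the part that bears it (a point fixed in the world has none). Each returns a list of dicts, best first, with "conf" (0 to 1); they miss things now and then, are a little off and sometimes report something else, mostly with a low value. They report only what shows in the picture. A call takes as long as a camera call. They do not tell look-alikes from the thing itself.
- outline_of(target, camera): "mask" (480x640 bool, what is visible of it) and "location" ([column, row] in pixels, amid what is visible of it).
The state is a dict: "time_s": time; "joints": joint angles; "qvel": joint speeds; "effort": joint torques, N m; "ee_pos": TCP position; "orientation": TCP orientation; "ft_force": force on the tool from outside, world axes, zero at the start; "wrist_torque": the same for the moment, N m; "gripper_width": finger opening in m.
Only numpy, scipy, OpenCV 4.12 (cv2) and the standard library are available. Lean on these libraries where they do the work, as an engineer would, in place of code of your own. Each camera call takes 0.05 s, during which the arm holds its last target.

### The job

Fit the battery door on the prototype housing: with the door tilted, hook its front lip into the slot under the bar at the housing's near end, then swing the rear down until the spring clip snaps over the rear edge and the door lies flat. The right cover is the long one with the lip; let go of it when it is home.

Things in the scene. Friction and masses are not known exactly. Their poses are not given: they have to be found in the camera images.
- door_grip (a point): White battery door, loose, flat on the table: vented plate 124 (x) x 90 x 5 mm, bridge handle on top. Point: centre of the handle's bar (14 thick in x, 64 long in y, 14 high; posts 44 apart, 19 free below), 26 above the plate's top, mid-plate, 35 above the table. z: plate's top side, -x: to the lip. Not the 96 mm cover without lip, equal handle; they may swap sides of the housing.
- door_lip (a point): Middle of the front edge of the door's lip, at (-78, 0, -33) mm from door_grip, same axes. The lip is a tongue 40 wide (y), 4 thick, standing 16 mm out from the plate's front edge, its upper face level with the plate's underside. A block 30 wide, 4 deep under the plate's rear drops freely into the bay.
- bay_slot (a point): Fixed grey housing 179 x 130 mm, open bay with 3 cells. Point: centre of the slot's mouth, 44 above the table. z up, -x into the slot, +x over the bay to the clip. Slot 66 wide, 16 high, 23 deep; bar above it from z +8 to +13. Door rests on walls at z +6: plate centred at x +66 (4 play forward, 6 back), lip's edge at x -12 (-6 to -16), z +4. Low rear stops at x +134.
- clip (a joint): Steel spring clip at the housing's rear, 30 mm wide: 0 m at rest, grows as pushed away from the slot (max 0.017). Nose at x +121, z +12.5 mm from bay_slot; ramp from z +16 rises rearward at 55 degrees to z +38. The door's rear edge, pressed down (5 to 15 N at the handle), pushes it back 3 to 13 mm, then it springs to about 0 over the plate.
There are look-alikes about, which are no part of the job. What is shaped like the part that bears bay_slot but green or pink is not meant.

How it is judged:
By the outcome, as a careful person would: the job done as asked, in the order asked, and still so for the second after the job is handed in, with the robot touching nothing.
It also fails if it takes over 48 s, if anything falls off the work surface, if the arm or the gripper's body presses on something with over 40 N, if the wrist force passes 120 N, or if a joint passes its speed limit or range.

## Working session

There is one attempt and no reset: what is moved stays moved. The work goes in short steps, each a Python script; the robot and the scene stay as the last script left them, time stands still between calls to the robot, and variables do not carry over. Pictures are saved under pics/ and viewed, and the job is handed in when it is done.

```bash
mkdir -p pics
python3 - <<'E'
from cell import *
import cv2,numpy as np,pickle
s=observe();print(s)
D={}
for n in("scene","top"):
    d=snapshot(n);D[n]=d
    cv2.imwrite(f"pics/{n}0.png",d["frame"][:,:,::-1])
    print(n,d["fx"],d["fy"],d["cx"],d["cy"],np.round(d["cam_to_world"],3).tolist(),[k for k in d])
    for t in("door_grip","bay_slot","clip"):
        for o in outline_of(t,n):print(n,t,o["conf"],o["location"],o["mask"].sum())
pickle.dump(D,open("d0.pkl","wb"))
print(observe()["time_s"])
E
```

```text
{'time_s': 0.0, 'joints': array([-1.11191565,  0.32179153, -0.07010421,  1.4516872 ,  0.02263536,
        1.37080189, -0.05691695]), 'qvel': array([ 0.0005186 ,  0.00282506,  0.00044657,  0.0004098 , -0.00029779,
        0.00088301, -0.0004393 ]), 'effort': array([ 4.20469987e-04, -4.93584359e+01, -3.82186370e-01, -3.14331937e+01,
        1.29756541e-02,  1.12881421e-02,  6.59326631e-06]), 'ee_pos': array([0.27947971, 0.58624533, 0.23023798]), 'orientation': array([[-9.02722064e-01,  4.30223646e-01, -7.00003171e-04],
       [ 4.30224196e-01,  9.02720343e-01, -1.76707696e-03],
       [-1.28331189e-04, -1.89633766e-03, -9.99998194e-01]]), 'ft_force': array([ 0.44832511, -0.02203903,  0.36019404]), 'wrist_torque': array([ 0.02596248,  0.01203969, -0.01252039]), 'gripper_width': 0.08561715612487537}
scene 498.9699544622528 498.9699544622528 311.00865304214716 251.26892725864158 [[-0.367, -0.502, 0.783, 1.103], [0.93, -0.219, 0.295, 0.258], [0.024, 0.837, 0.547, 0.512], [0.0, 0.0, 0.0, 1.0]] ['frame', 'depth', 'fx', 'fy', 'cx', 'cy', 'cam_to_world']
scene door_grip 0.62 [156.2, 245.0] 2140
scene bay_slot 0.82 [228.5, 184.8] 3570
scene bay_slot 0.78 [269.6, 310.8] 9784
scene bay_slot 0.58 [508.9, 260.1] 6374
scene clip 0.8 [249.9, 322.0] 734
scene clip 0.78 [506.6, 264.7] 507
scene clip 0.69 [225.0, 185.9] 286
top 550.7463810251932 550.7463810251932 320.03405640370846 244.10850288349138 [[0.034, 0.978, -0.205, 0.224], [-0.999, 0.034, -0.002, 0.019], [0.005, 0.205, 0.979, 0.976], [0.0, 0.0, 0.0, 1.0]] ['frame', 'depth', 'fx', 'fy', 'cx', 'cy', 'cam_to_world']
top door_grip 0.73 [485.3, 226.3] 3483
top bay_slot 0.74 [337.7, 164.9] 7563
top bay_slot 0.66 [491.8, 379.8] 9596
top bay_slot 0.59 [140.5, 318.0] 9274
top clip 0.87 [138.0, 274.2] 429
top clip 0.76 [480.4, 327.5] 434
top clip 0.59 [334.5, 118.8] 289
0.4
```

View pics/scene0.png

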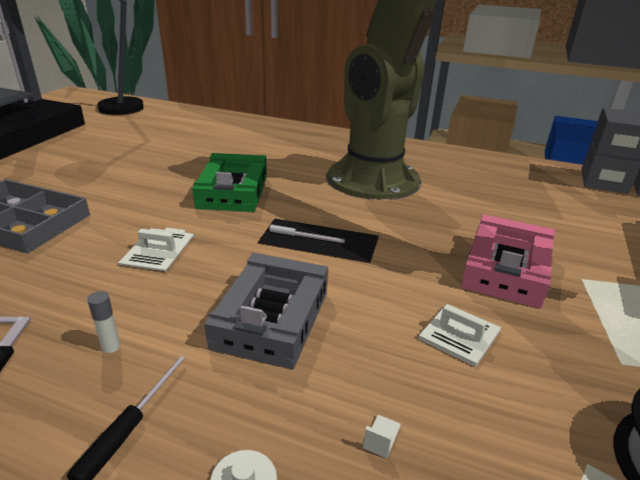

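View pics/top0.png

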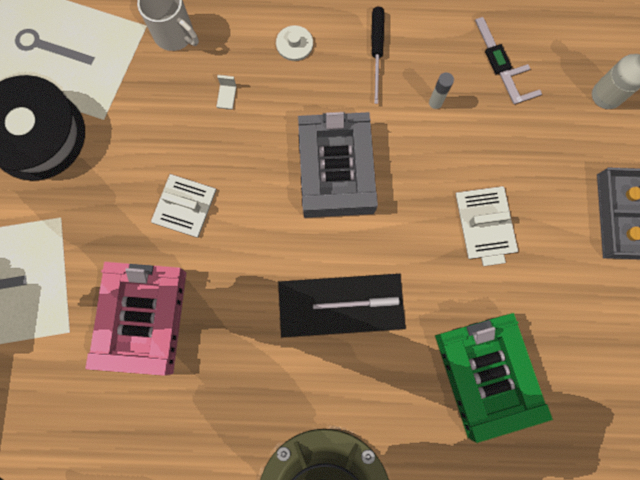

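```bash
cat > h.py <<'E'
import numpy as np,cv2,pickle
def cloud(d):
    v,u=np.mgrid[0:480,0:640]
    z=d["depth"];x=(u-d["cx"])/d["fx"]*z;y=(v-d["cy"])/d["fy"]*z
    P=np.stack([x,-y,-z,np.ones_like(z)],-1)@d["cam_to_world"].T
    P=P[...,:3].copy();P[z==0]=np.nan
    return P
E
python3 - <<'E'
from h import *
D=pickle.load(open("d0.pkl","rb"))
d=D["top"];f=d["frame"];P=cloud(d)
a=cv2.resize(f[170:280,440:540],None,fx=4,fy=4,interpolation=2)
b=cv2.resize(f[100:225,290:390],None,fx=4,fy=4,interpolation=2)
c=np.zeros((500,800,3),np.uint8);c[:440,:400]=a;c[:500,400:]=b
cv2.imwrite("pics/crop1.png",c[:,:,::-1])
def col(m,n):
    m=m&np.isfinite(P[...,2]);p=P[m];print(n,len(p),p.min(0).round(3),p.max(0).round(3));h,e=np.histogram(p[:,2],np.arange(-.01,.1,.004));print([(round(e[i],3),int(h[i])) for i in range(len(h)) if h[i]])
    return p
R=np.zeros((480,640),bool)
r=R.copy();r[170:280,440:540]=1
hs=cv2.cvtColor(f,cv2.COLOR_RGB2HSV)
m=r&(hs[...,1]<60)&(hs[...,2]>120);p=col(m,"door")
rc=cv2.minAreaRect((p[:,:2]*1000).astype(np.float32));print(rc)
pp=p[(p[:,2]<.016)];print(cv2.minAreaRect((pp[:,:2]*1000).astype(np.float32)))
hb=p[p[:,2]>.03];print("bar",cv2.minAreaRect((hb[:,:2]*1000).astype(np.float32)),hb[:,2].max(),np.median(hb[:,2]))
r=R.copy();r[100:225,290:390]=1
p=col(r&(P[...,2]>.01),"house")
for lo,hi in((.03,.1),(.046,.053),(.053,.06),(.06,.1)):
    q=p[(p[:,2]>lo)&(p[:,2]<hi)];print(lo,hi,len(q),cv2.minAreaRect((q[:,:2]*1000).astype(np.float32)))
print("table",np.nanmedian(P[230:260,230:270,2]))
E
```

```text
door 3252 [ 0.399 -0.333 -0.004] [ 0.551 -0.225  0.047]
[(np.float64(-0.006), 10), (np.float64(-0.002), 70), (np.float64(0.002), 384), (np.float64(0.006), 2001), (np.float64(0.01), 456), (np.float64(0.014), 7), (np.float64(0.018), 11), (np.float64(0.022), 5), (np.float64(0.026), 6), (np.float64(0.03), 13), (np.float64(0.034), 26), (np.float64(0.038), 178), (np.float64(0.042), 84), (np.float64(0.046), 1)]
((472.172607421875, -280.2471008300781), (143.87242126464844, 91.31759643554688), 9.747052192687988)
((472.172607421875, -280.2471008300781), (143.87242126464844, 91.31759643554688), 9.747052192687988)
bar ((477.97064208984375, -279.1181945800781), (14.80764102935791, 64.55076599121094), 10.439409255981445) 0.04729864674468509 0.04108276174448677
house 7456 [ 0.475 -0.079  0.01 ] [0.708 0.069 0.085]
[(np.float64(0.01), 51), (np.float64(0.014), 284), (np.float64(0.018), 804), (np.float64(0.022), 186), (np.float64(0.026), 154), (np.float64(0.03), 282), (np.float64(0.034), 608), (np.float64(0.038), 287), (np.float64(0.042), 119), (np.float64(0.046), 1906), (np.float64(0.05), 1310), (np.float64(0.054), 978), (np.float64(0.058), 251), (np.float64(0.062), 42), (np.float64(0.066), 41), (np.float64(0.07), 38), (np.float64(0.074), 43), (np.float64(0.078), 56), (np.float64(0.082), 16)]
0.03 0.1 5977 ((570.1781005859375, -3.530181884765625), (181.13417053222656, 132.2389678955078), 5.128468036651611)
0.046 0.053 3112 ((570.0891723632812, -3.8512725830078125), (181.0129852294922, 130.56898498535156), 5.213540554046631)
0.053 0.06 1291 ((569.525146484375, -3.6153488159179688), (179.07293701171875, 129.4524383544922), 5.2930073738098145)
0.06 0.1 278 ((560.8863525390625, 11.066169738769531), (168.18203735351562, 120.43661499023438), 16.929950714111328)
table -0.0003976152654687759
```

View pics/crop1.png

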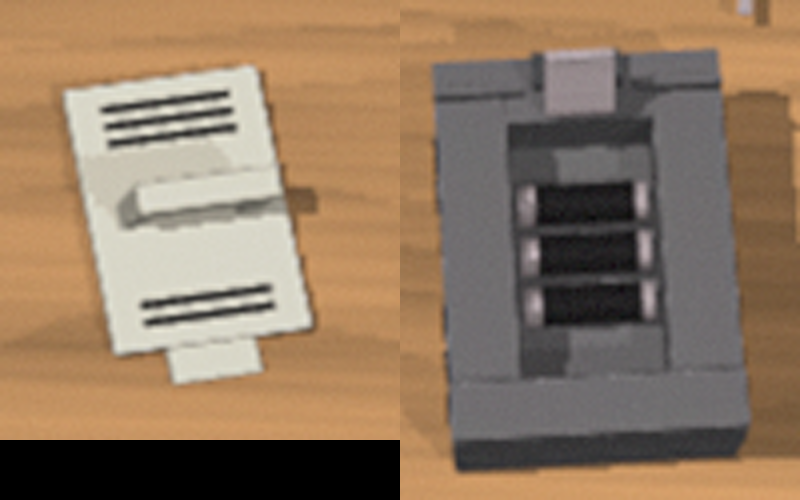

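Run:
```python
from h import *
D=pickle.load(open("d0.pkl","rb"))
t=np.deg2rad(5.2);c=np.array([.570,-.0037])
for n in("top","scene"):
    P=cloud(D[n]).reshape(-1,3);P=P[np.isfinite(P[:,2])&(P[:,2]>.008)]
    q=P[:,:2]-c;X=q@[np.cos(t),np.sin(t)];Y=q@[-np.sin(t),np.cos(t)]
    k=(abs(X)<.11)&(abs(Y)<.08);X,Y,Z=X[k]*1e3,Y[k]*1e3,P[k,2]*1e3
    print(n)
    for x in range(-100,104,4):
        r=[]
        for lo,hi in((-62,-48),(-44,-36),(-12,12),(36,44),(48,62)):
            m=(X>=x)&(X<x+4)&(Y>lo)&(Y<hi);r.append(round(float(np.median(Z[m])),1) if m.sum()>2 else None)
        print(x,r)
    for nm,m in(("top>",Z>45),):
        print("Yext",np.percentile(Y[m],[.5,99.5]),"Xext",np.percentile(X[m],[.5,99.5]))
    m=(Z>62);print("clip",np.c_[X,Y,Z][m].mean(0),Y[m].min(),Y[m].max())
```

```text
top
-100 [None, None, None, None, None]
-96 [None, None, None, None, None]
-92 [36.3, 37.6, 34.8, 38.7, 35.8]
-88 [56.7, 56.3, 55.7, 55.8, 56.6]
-84 [56.3, 56.8, 57.1, 56.8, 57.1]
-80 [56.7, 57.7, 56.6, 56.4, 56.8]
-76 [56.7, 58.5, 55.9, 55.5, 57.0]
-72 [55.7, 56.7, 56.5, 58.3, 56.8]
-68 [56.0, 55.6, 56.9, 56.7, 56.3]
-64 [49.4, 52.2, 54.2, 50.6, 50.8]
-60 [50.0, 50.0, None, 49.7, 49.2]
-56 [49.5, 51.2, 20.9, 50.0, 49.4]
-52 [49.2, 50.0, 19.1, 50.6, 49.3]
-48 [49.7, 50.0, 19.5, 47.6, 49.1]
-44 [49.5, 49.1, 18.7, 50.2, 49.0]
-40 [49.6, 49.7, 19.8, 49.8, 48.6]
-36 [50.1, 50.9, 18.6, 49.1, 50.9]
-32 [49.6, 48.3, 29.0, 49.9, 50.0]
-28 [49.2, 48.8, 36.4, 50.5, 50.2]
-24 [49.8, 50.0, 37.3, 49.7, 49.3]
-20 [49.1, 48.8, 37.4, 49.8, 49.8]
-16 [50.1, 49.2, 35.3, 51.0, 49.1]
-12 [50.0, 48.8, 19.0, 49.5, 49.8]
-8 [49.4, 49.5, 29.0, 49.3, 50.4]
-4 [49.9, 49.1, 35.9, 48.9, 49.3]
0 [49.6, 49.5, 37.8, 50.0, 49.1]
4 [49.9, 49.0, 38.0, 49.0, 49.4]
8 [49.5, 49.2, 34.4, 49.6, 50.1]
12 [49.4, 50.2, 22.3, 49.7, 49.6]
16 [49.6, 49.7, 30.0, 49.0, 49.1]
20 [49.5, 49.0, 35.7, 50.0, 49.4]
24 [50.0, 48.3, 37.4,
[... 2017 characters left out ...]
, 47.8]
40 [47.4, 47.8, None, 47.7, 47.8]
44 [47.6, 47.9, None, 47.8, 48.2]
48 [47.6, 47.9, None, 47.7, 47.4]
52 [47.7, 48.0, None, 47.7, 47.2]
56 [48.1, 48.1, None, 47.6, 47.6]
60 [47.9, 48.3, None, 47.9, 47.6]
64 [48.1, 47.7, None, 48.4, 48.4]
68 [None, None, None, None, None]
72 [53.0, 53.2, 79.5, 53.8, 53.0]
76 [49.9, 49.3, 68.2, 50.3, 49.5]
80 [48.1, 47.5, 54.8, 47.8, 47.9]
84 [48.4, 48.2, 54.0, 47.3, 47.8]
88 [30.4, 32.3, 35.2, 30.1, 31.2]
92 [31.7, 24.6, 30.1, 26.9, 28.3]
96 [None, None, None, None, None]
100 [None, None, None, None, None]
Yext [-63.91854259  65.3032513 ] Xext [-85.87997532  92.57514176]
clip [78.37619356  1.53244438 72.21431066] -15.060010926876638 15.855202870672702
```

Candidates for the door are the cover at top (487,225), which has a tongue at (493,260) and is longer, and the short cover without a lip at (184,205). I'm taking the first, and the crop confirms the lip. For the housing I'm taking the grey one at (337,165), not the pink (140,318) or green (492,380). Measured heights match the given sizes: bar 57 mm, walls 50 mm, handle top about 42 mm.

```bash
cat >> h.py <<'E'
def R(yaw,th=0,flip=1):
    """door axes yaw, pitch th (rear up); tool y = flip*door x, tool z=-door z"""
    c,s=np.cos(yaw),np.sin(yaw)
    h=np.array([c,s,0]);Z=np.array([0,0,1.])
    dx=np.cos(th)*h+np.sin(th)*Z; dz=-np.sin(th)*h+np.cos(th)*Z
    y=flip*dx; z=-dz
    return np.c_[np.cross(y,z),y,z]
YD=np.deg2rad(10.0);YH=np.deg2rad(5.2)
SLOT=np.array([.570-.0635*np.cos(YH),-.0037-.0635*np.sin(YH),.044])
GRIP=np.array([.4790,-.2790,.035])
def tcp(Fx,Fz,th):
    """TCP for plate lower front corner at (Fx,Fz) mm from slot, pitch th"""
    c,s=np.cos(th),np.sin(th)
    X=Fx+62*c-15*s; Zz=Fz+62*s+15*c
    return SLOT+np.array([X*np.cos(YH),X*np.sin(YH),Zz])/1e3
E
python3 - <<'E'
from cell import *
from h import *
print(SLOT)
d=np.deg2rad
for f in(1,-1):
    print(f,[None if q is None else np.round(q,2).tolist() for q in (solve_ik(GRIP+[0,0,-.016],R(YD,0,f)),solve_ik(tcp(27,30,d(18)),R(YH,d(18),f)),solve_ik(tcp(4,6,0),R(YH,0,f)))])
f=min((1,-1),key=lambda f:abs(solve_ik(GRIP+[0,0,.1],R(YD,0,f))-observe()["joints"]).max());print("flip",f)
movep(GRIP+[0,0,.1],R(YD,0,f));print(observe()["time_s"],observe()["ee_pos"])
d=snapshot("wrist");pickle.dump(d,open("w1.pkl","wb"));cv2.imwrite("pics/w1.png",d["frame"][:,:,::-1])
print(np.round(d["cam_to_world"],3).tolist(),[(o["conf"],o["location"]) for o in outline_of("door_grip","wrist")])
E
```

```text
[ 0.50676134 -0.00945517  0.044     ]
1 [[-0.25, 0.44, 0.87, 1.93, -0.41, 0.95, 0.99], [-0.6, 0.08, 0.6, 2.05, -0.1, 0.71, 0.15], [-0.48, 0.32, 0.51, 1.85, -0.18, 1.02, 0.2]]
-1 [[-0.39, 0.54, 1.07, 1.94, -0.57, 1.0, -2.03], None, [-0.99, 0.6, 1.22, 1.86, -0.62, 1.13, -2.59]]
flip 1
3.525 [ 0.47966876 -0.27809399  0.13493216]
[[0.984, -0.169, -0.052, 0.466], [0.177, 0.941, 0.289, -0.204], [-0.0, -0.293, 0.956, 0.277], [0.0, 0.0, 0.0, 1.0]] [(0.86, [306.5, 226.5])]
```

View pics/w1.png

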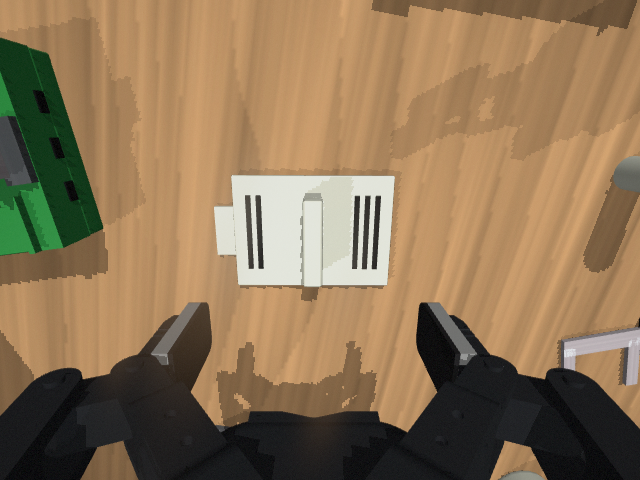

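The wrist view shows the lipped door: lip at (225,230), handle bar at (313,240), plate from column 235 to 392. It is square to the jaws. I'll check the bar with wrist depth, then grasp.

Run:
```python
from cell import *
from h import *
d=pickle.load(open("w1.pkl","rb"));P=cloud(d);p=P[170:295,205:400].reshape(-1,3)
hb=p[p[:,2]>.034];r=cv2.minAreaRect((hb[:,:2]*1000).astype(np.float32));print(r,np.median(hb[:,2]))
c=np.array(r[0])/1e3
if np.linalg.norm(c-GRIP[:2])>.006: raise SystemExit("disagree")
g=np.r_[(c+GRIP[:2])/2,.035];print(g)
move_linear(g+[0,0,.0],.1,contact_N=15)
print(move_linear(g+[0,0,-.016],.06,contact_N=10),observe()["ee_pos"])
grab(70);s=observe();print(s["time_s"],s["gripper_width"],s["ft_force"])
np.save("g.npy",g)
move_linear(s["ee_pos"]+[0,0,.12],.15)
d=snapshot("wrist");cv2.imwrite("pics/w2.png",d["frame"][:,:,::-1]);pickle.dump(d,open("w2.pkl","wb"))
s=observe();print(s["time_s"],s["gripper_width"],s["ft_force"],s["ee_pos"])
```

```text
((478.68316650390625, -278.492431640625), (13.632740020751953, 63.726707458496094), 9.8092679977417) 0.041255799662215084
[ 0.47884158 -0.27874622  0.035     ]
False [ 0.4784561  -0.27859073  0.01851492]
5.85 0.012533700106209541 [-0.50070486 -0.03961181  3.02239208]
6.85 0.012575420020005534 [ 0.2261292   0.11581917 -2.52107431] [ 0.47836205 -0.27829428  0.13813853]
```

View pics/w2.png

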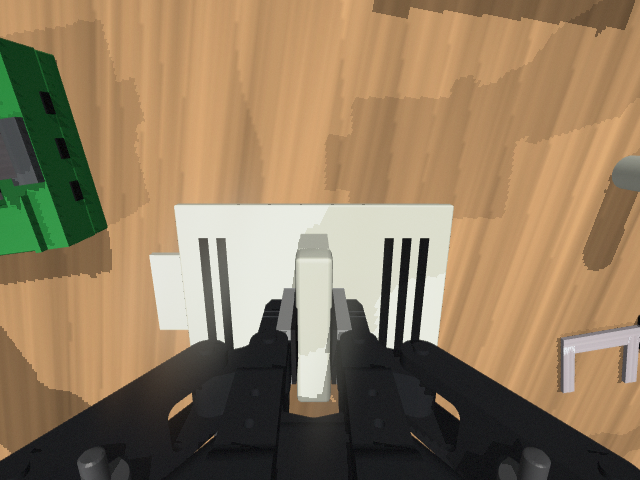

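The door is held by its bar, with the plate level-looking and the lip at (170,290). Next I'll verify the plate's tilt and the lip position in the hand, then move over to the slot.

Run:
```python
from cell import *
from h import *
d=pickle.load(open("w2.pkl","rb"));P=cloud(d);f=d["frame"]
s=observe();T=s["ee_pos"];Ro=s["orientation"]
def loc(p): return (p-T)@np.c_[Ro[:,1],-Ro[:,0],-Ro[:,2]]   # door-ish axes x,y,z
q=loc(P.reshape(-1,3)).reshape(P.shape)*1e3
w=(f.min(-1)>90)
pl=q[205:260,180:450].reshape(-1,3);k=w[205:260,180:450].reshape(-1)&(abs(pl[:,2]+10)<12);pl=pl[k]
A=np.c_[pl[:,:2],np.ones(len(pl))];c=np.linalg.lstsq(A,pl[:,2],rcond=None)[0];print("plane z=",c,"std",(pl[:,2]-A@c).std(),"x ext",pl[:,0].min(),pl[:,0].max())
l=q[260:325,150:178].reshape(-1,3);l=l[abs(l[:,2]+14)<12];print("lip",l.min(0),l.max(0),np.median(l,0))
a=np.deg2rad(18)
movep(tcp(30,45,a),R(YH,a));s=observe();print(s["time_s"],s["gripper_width"])
d=snapshot("scene");cv2.imwrite("pics/s2.png",d["frame"][:,:,::-1]);pickle.dump(d,open("s2.pkl","wb"))
```

```text
plane z= [-5.99108702e-04  6.04299989e-03 -1.03883261e+01] std 1.16980147266739 x ext -61.9572336008523 61.63345559529847
lip [-78.75628309 -17.73332    -18.02242   ] [-64.95754088  17.4793007  -13.84562605] [-72.49420019  -2.16280152 -15.68176234]
7.9917 0.012209956359118352
```

View pics/s2.png

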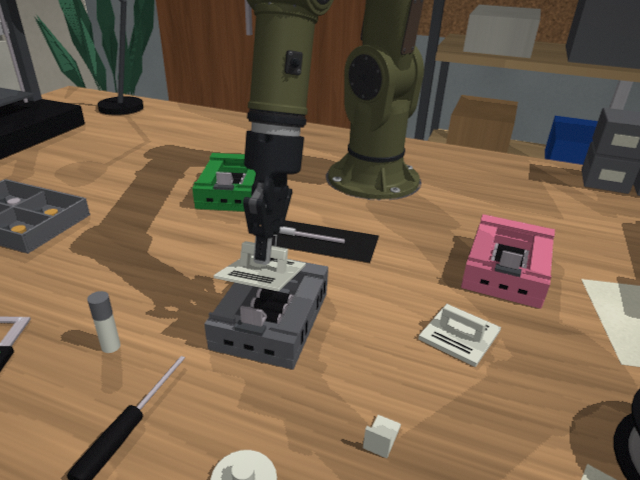

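The scene view shows the door tilted rear-up above the grey housing, lip toward the bar at about (290,270). I'll lower it and slide the lip in.

Run:
```python
from cell import *
from h import *
a=np.deg2rad(18)
def st(n):
    s=observe();v=(s["ee_pos"]-tcp(0,0,a))*1e3
    print(n,round(s["time_s"],2),"F",round(v[0]*np.cos(YH)+v[1]*np.sin(YH),1),round(v[2],1),"f",s["ft_force"].round(1),"w",round(s["gripper_width"],4))
st(0)
c=move_linear(tcp(24,8,a),.08,R(YH,a),contact_N=8);print(c);st("down")
if not c:
    d=snapshot("wrist");cv2.imwrite("pics/w3.png",d["frame"][:,:,::-1])
    c=move_linear(tcp(-3,7.5,a),.03,contact_N=8);print(c);st("in")
    d=snapshot("wrist");cv2.imwrite("pics/w4.png",d["frame"][:,:,::-1]);pickle.dump(d,open("w4.pkl","wb"))
    d=snapshot("scene");cv2.imwrite("pics/s4.png",cv2.resize(d["frame"][180:400,180:380],None,fx=3,fy=2.7)[:,:,::-1])
```

```text
0 8.04 F 29.9 45.1 f [ 0.3 -0.1 -1.2] w 0.0124
False
down 8.66 F 24.3 8.3 f [ 1.  -0.7 -0.2] w 0.0129
True
in 9.5 F 1.9 9.3 f [ 3.8  0.5 -3.4] w 0.0126
```

```bash
python3 -c "
import cv2,numpy as np
a=cv2.imread('pics/w4.png');b=cv2.imread('pics/s4.png')
print(b.shape)
cv2.imwrite('pics/m4.png',np.hstack([cv2.resize(a,(400,300)),cv2.resize(b,(400,300))]))"
```

```text
(594, 600, 3)
```

View pics/m4.png

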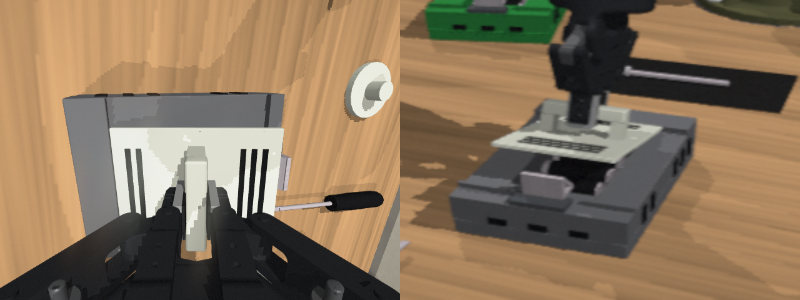

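Contact came at F.x = 1.9 mm, against a predicted plate-to-bar contact of about 1.5 mm, and the lip is no longer visible because it is under the bar. I'll back off 3 mm and swing the rear down.

```bash
cat > sw.py <<'E'
from cell import *
from h import *
def st(n,a):
    s=observe();v=(s["ee_pos"]-tcp(0,0,a))*1e3
    print(n,round(s["time_s"],2),"F",round(v[0]*np.cos(YH)+v[1]*np.sin(YH),1),round(v[2],1),"f",s["ft_force"].round(1),"tq",s["wrist_torque"].round(2),"w",round(s["gripper_width"],4))
E
python3 - <<'E'
from sw import *
a=np.deg2rad(18)
move_linear(tcp(4.5,6.5,a),.03,R(YH,a),contact_N=20);st("back",a)
for g in(15,12,10,8,6):
    a=np.deg2rad(g);c=move_linear(tcp(4.5,6.5,a),.03,R(YH,a),contact_N=25);st(g,a)
    if c:print("contact");break
d=snapshot("scene");cv2.imwrite("pics/s5.png",cv2.resize(d["frame"][180:400,180:380],None,fx=3,fy=2.7)[:,:,::-1])
E
```

```text
back 9.89 F 3.8 6.1 f [ 0.1  0.2 -1.7] tq [ 0.11  0.4  -0.04] w 0.0128
15 10.15 F 4.3 6.2 f [-0.2  0.3 -1.1] tq [-0.03  0.35 -0.01] w 0.0127
12 10.41 F 4.0 6.2 f [-0.4  0.5 -1.2] tq [ 0.01  0.22 -0.01] w 0.0125
10 10.66 F 3.8 6.2 f [-0.6  0.2 -1.1] tq [ 0.02  0.23 -0.02] w 0.0128
8 10.91 F 4.2 6.4 f [ 0.1  0.1 -1.3] tq [-0.03  0.27  0.03] w 0.0128
6 11.16 F 4.1 6.3 f [-0.7  0.1 -0.2] tq [0.08 0.27 0.06] w 0.0121
```

View pics/s5.png

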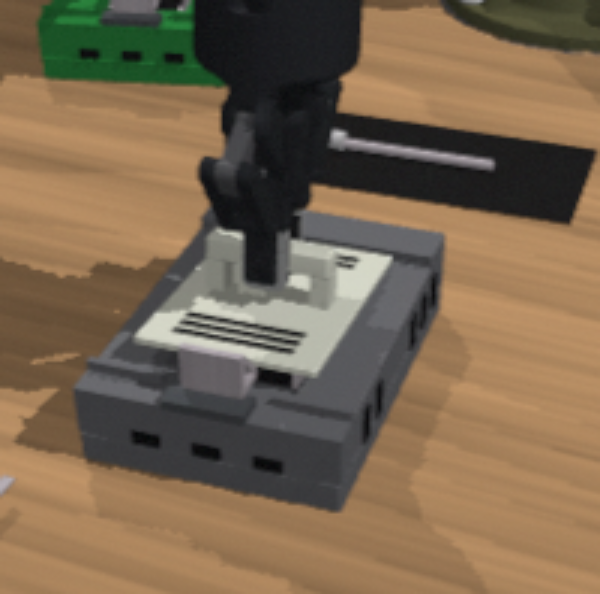

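The rear edge is now at the clip ramp and the plate is aligned with the housing. I'll press on through the clip.

Run:
```python
from sw import *
for g,z in((4,6.3),(2,6.2),(0,6),(-1,4.5),(-1,3)):
    a=np.deg2rad(g);c=move_linear(tcp(4.5,z,a),.025,R(YH,a),contact_N=35);st(g,a)
    if c:print("contact");break
d=snapshot("scene");cv2.imwrite("pics/s6.png",cv2.resize(d["frame"][180:400,180:380],None,fx=3,fy=2.7,interpolation=2)[:,:,::-1])
d=snapshot("top");cv2.imwrite("pics/t6.png",cv2.resize(d["frame"][90:240,280:400],None,fx=4,fy=4,interpolation=2)[:,:,::-1])
```

```text
4 11.46 F 4.4 6.2 f [-0.9  0.7 -0.2] tq [0.16 0.29 0.02] w 0.0122
2 11.71 F 4.4 6.0 f [ 0.   0.2 -1.9] tq [0.11 0.28 0.01] w 0.0124
0 11.96 F 5.0 6.3 f [-0.5 -0.2  0.4] tq [0.02 0.04 0.04] w 0.0125
-1 12.21 F 4.6 7.3 f [-10.4   1.3  21.2] tq [0.25 1.72 0.03] w 0.0128
-1 12.46 F 4.6 7.3 f [-15.1   1.   31.9] tq [0.33 2.61 0.03] w 0.0128
```

View pics/s6.png

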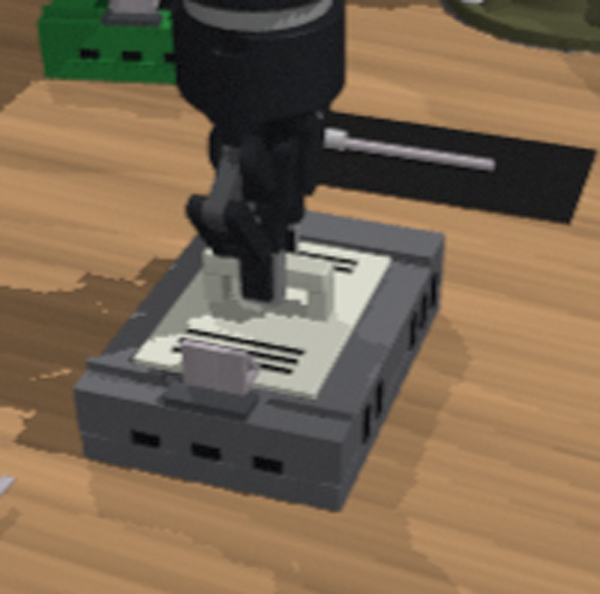

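View pics/t6.png

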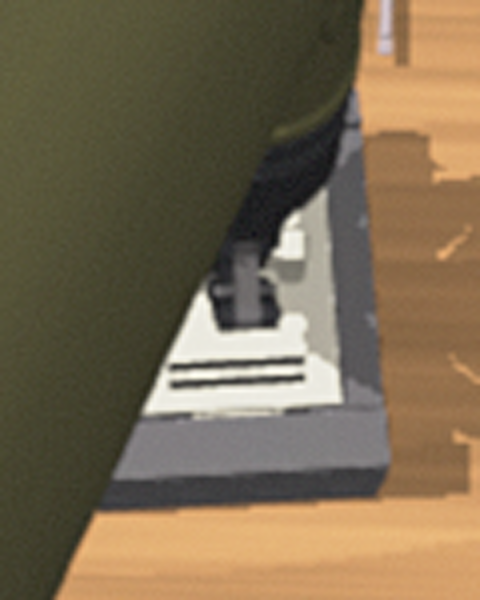

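The plate now looks flat with the clip at its rear edge. I'll relax the pressing and measure the plate and clip before letting go.

```bash
cat > chk.py <<'E'
from sw import *
def chk(tag):
    d=snapshot("scene");P=cloud(d)
    D0=pickle.load(open("d0.pkl","rb"))["scene"];P0=cloud(D0)
    def L(P):
        q=P.reshape(-1,3)-SLOT;return np.c_[q[:,:2]@[np.cos(YH),np.sin(YH)],q[:,:2]@[-np.sin(YH),np.cos(YH)],q[:,2]]*1e3
    f=d["frame"].reshape(-1,3).astype(int);l=L(P);l0=L(P0)
    w=(f.min(1)>120)&(f.max(1)-f.min(1)<40)
    m=w&(l[:,0]>-10)&(l[:,0]<150)&(abs(l[:,1])<50)&(abs(l[:,2]-9)<9)
    p=l[m]
    for _ in range(3):
        A=np.c_[p[:,0]-66,p[:,1],np.ones(len(p))];c=np.linalg.lstsq(A,p[:,2],rcond=None)[0];p=p[abs(p[:,2]-A@c)<3]
    print("plate plane",c.round(4),"x",np.percentile(p[:,0],[1,99]).round(1),"y",np.percentile(p[:,1],[1,99]).round(1),len(p))
    for n,q in(("walls before",l0),("now",l)):
        k=(q[:,0]>20)&(q[:,0]<110)&(abs(abs(q[:,1])-56)<6)&(abs(q[:,2]-4)<8);print(n,"wall z",np.median(q[k,2]).round(1),k.sum())
        k=(q[:,0]>110)&(q[:,0]<160)&(abs(q[:,1])<14)&(q[:,2]>22)&(q[:,2]<40);print(n,"clip",np.mean(q[k],0).round(1),np.percentile(q[k,0],[5,95]).round(1),k.sum())
    return d
E
python3 - <<'E'
from chk import *
move_linear(tcp(4.5,6.3,0),.02,R(YH,0));st("relax",0);sleep(.2);st("relax",0)
d=chk("a")
E
```

```text
relax 12.93 F 4.3 6.3 f [-1.1  0.2  3.6] tq [-0.01  0.23  0.01] w 0.0124
relax 13.12 F 4.3 6.3 f [-3.1  0.9  5.4] tq [0.16 0.49 0.  ] w 0.0126
plate plane [ 1.5000e-03 -6.0000e-04  8.7076e+00] x [  7.1 129.8] y [-44.1  44.3] 1633
walls before wall z 3.8 597
walls before clip [142.2   0.2  30.4] [139.9 143.8] 188
now wall z 3.8 591
now clip [142.2  -0.   30.4] [140.2 143.8] 193
```

The plate top sits 4.9 mm above the walls (5 expected) and level, and the clip is back at its rest position. Releasing.

Run:
```python
from chk import *
let_go();st("open",0)
p=observe()["ee_pos"]
move_linear(p+[0,0,.10],.12);st("up",0)
movep(p+[-.08,-.15,.2],R(YH,0))
sleep(.5)
d=chk("b");cv2.imwrite("pics/s7.png",cv2.resize(d["frame"][180:400,180:380],None,fx=3,fy=2.7,interpolation=2)[:,:,::-1])
d=snapshot("top");cv2.imwrite("pics/t7.png",d["frame"][:,:,::-1]);s=observe();print(s["time_s"],s["ft_force"],s["gripper_width"])
```

```text
open 13.88 F 4.5 6.3 f [-0.  -0.1 -0.5] tq [ 0.02 -0.02  0.03] w 0.0854
up 14.86 F 4.0 105.6 f [ 0.9  1.1 -0.5] tq [-0.03  0.01  0.04] w 0.0855
plate plane [2.1000e-03 9.0000e-04 8.7044e+00] x [  6.7 129.2] y [-44.4  44.2] 1920
walls before wall z 3.8 597
walls before clip [142.2   0.2  30.4] [139.9 143.8] 188
now wall z 3.7 582
now clip [142.2   0.2  30.3] [139.2 144.1] 194
16.2667 [-0.45007496  0.11797388 -0.00820656] 0.08549110992609246
```

View pics/s7.png

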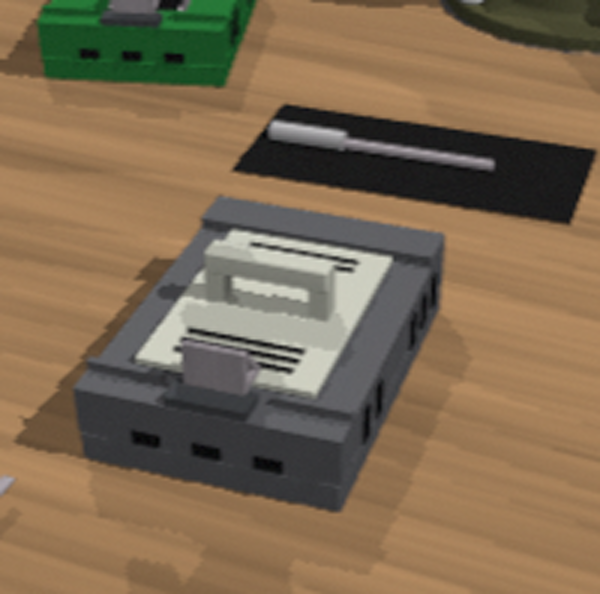

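View pics/t7.png

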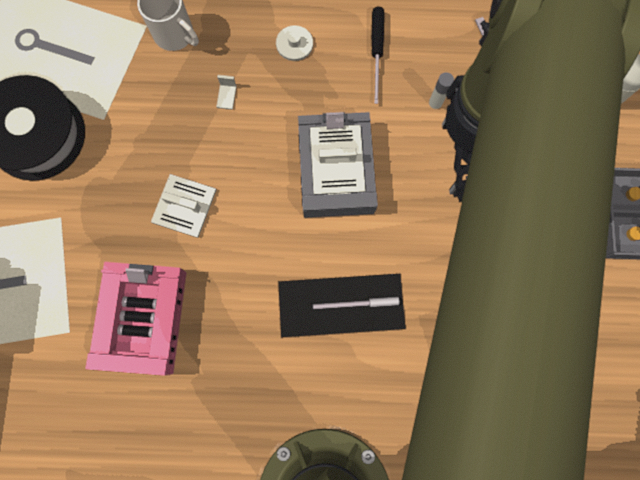

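The door lies flat in the grey housing at top (337,160), its lip is hidden under the bar, and the clip at (336,120) overlaps the rear edge. The gripper is clear of everything, so I'm handing the job in.

```bash
python3 -c "
from cell import *
print(sign_off())"
```

```text
the job is handed in; nothing more can be done
None
```

The battery door is fitted and latched on the grey housing, and I handed the job in at about 16 s of the 48 s allowed. I gripped the long, lipped door by its handle. Tilted 18° with the rear up, its lip went into the slot until the plate met the bar. I backed off 3 mm, swung the rear down through the clip, and pressed with at most about 35 N at the wrist. Then I let go and moved the arm clear.

**Last checks, after letting go:**
- **Plate:** it is level to within about 0.2° and its top is 5.0 mm above the walls, where 5 mm was expected.
- **Clip:** it is at its rest position, unchanged from the start, and over the plate's rear edge.
- **Lip:** it is out of sight under the bar.
- **Gripper:** it is open and reads no contact force.

**Disagreements:** the scene camera read about 2 mm low in height and 3 mm off along the housing compared with the top camera. I positioned from the top and wrist views and used the scene camera only for relative checks. I did not pull on the door to test the latch.

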